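Load a soaked blank into the receiver gauge with the lifter

ROBOT

A 7-joint arm with a two-finger parallel gripper is mounted at the origin on a cart in front of the work surface, level with it; the furniture and walls round the work are solid. World frame = base frame: x ahead of the robot, y to its left, z up, the work surface at z = 0. Lengths are in m, angles in rad, forces in N, time in s.
With the tool pointing down it reaches from about 0.425 to 0.925 m from the base axis. Payload 6.8 kg.
Tool frame: the origin (TCP) lies at the very end of the fingers, on their centre line; the grasp point (between the pads) lies 19 mm behind it; z points along the fingers, y is the line along which they close (so a half turn about z gives the same grasp; the last joint's range is limited). The gripper opens to 85 mm and grips with 20 to 120 N. Pads are 22 mm wide; open, the fingers measure 114 mm over their backs; the gripper's body (76 mm by 85 mm) begins 54 mm behind the grasp point. The pads swing forward as they close: fully open they stand 13 mm farther back than shut.
Start: joints at [-1.356, 0.477, 0.022, 1.555, -0.011, 1.109, -0.083], TCP at [0.214, 0.64, 0.209] pointing down, gripper open.
Joint ranges: [-2.96, 2.96], [-0.34, 2.1], [-1.41, 1.46], [0.24, 2.44], [-1.37, 4.51], [0.17, 1.92], [-2.96, 2.96]. Speed limits (rad/s): [2.39, 2.39, 3.14, 3.14, 3.14, 3.14, 3.14].

INTERFACE

Orientations are given as a rotation vector (axis times angle).
In Python, from bench import r gives the robot as it stands. The module is installed in compiled form; this text tells all that it offers.
- The arm moves only by the tool servo_tool, never from a script. Its argument "commands" is a list of rows, each a list of 7 numbers: the turn, a rotation vector about the world's x, y, z in degrees, then the shift along the world's x, y, z in mm, then the closure, from 0 (fully open) to 1 (shut). A call has 1 to 5 rows; each row is the pose to reach, as a shift and turn from the pose commanded when the call began; what a row does not reach only later rows make up. A row lasts 1/12 s, in which the tool goes at most 41.7 mm and 7.16 degrees, less where a joint would pass 70% of its speed; a pose out of reach is approached as far as the arm can. A call with a gripper value outside its range is refused whole. The fingers move at their own pace and stop on an object; "force" is the grip in N (left out, the last holds). Time passes only in rows, so rows that repeat a pose let the fingers close. It gives the time, the measured TCP pose, the force, the opening and the grip force at its end, in the units of the state.
- r.get_obs(): the state, without advancing time (a new reading comes with each control period).
- r.grab_frame(name): name is "side" or "top" or "wrist"; returns (picture, depth): 384x512x3 uint8, blue, green, red; 384x512 float32, m along the optical axis (not along the pixel's ray), 0 where there is no reading.
- r.camera_info(name): a dict with "vertical_fov" (degrees; the focal length in pixels is half the picture's height over the tangent of half this angle, whatever the lens; pixels are square), "cx", "cy" (the principal point, pixels), "cam_to_world" (4x4, takes a point from camera to world coordinates); the wrist camera has in their place "T_tool_cam" (4x4, takes a point from camera to tool coordinates, whose origin is the TCP and whose axes are the flange's). Camera axes: x right, y up, looking along -z (the intrinsics and any distortion apply to the point x, -y, -z); pixel columns grow to the right and rows downward; lengths in m; the calibration is good to about 2 mm. A picture is of the moment at which its call begins: read the wrist's pose just before it. camera_info takes no time and is no camera call.
- r.hand_in(): hands the job in; it is judged then, once.
The state is a dict: "clock": time; "joints": joint angles; "qvel": joint speeds; "tau": joint torques, N m; "tcp_pos": TCP position; "orientation": TCP orientation; "contact_force": force on the tool from outside, world axes, zero at the start; "moment": the same for the moment, N m; "grip_width": finger opening in m; "gripper_force": force on a finger pad.
Only numpy, scipy, OpenCV 4.12 (cv2) and the standard library are available. Lean on these libraries where they do the work, as an engineer would, in place of code of your own. Each camera call takes 0.05 s, during which the arm holds its last target. There are 200 camera calls.

TASK

Slide the blade of the flat lifter under the clipped-corner blank on the ribbed soak plate, carry the blank on the blade to the receiver gauge and lower it gently until it sits fully home and flush in the recess of its own outline. Then draw the lifter out from under it and lay the lifter flat on the bare table top. The blanks are at measuring temperature, so never touch them with the gripper, and leave the round blank and the other things where they are.

Things in the scene. Friction and masses are not known exactly. Their poses are not given: they have to be found in the camera images.
- lifter: flat lifter (spatula), 176 mm long, lying flat: steel blade 50 mm wide, 3 mm thick, thin front edge; black bar handle behind. Origin: underside, under the blade's middle; +x to the blade's tip (at x = +44 mm), z up. Blade from x = -52 mm; handle from x = -50 to -132 mm, 18 mm wide (y), 34 mm tall, its underside level with the blade's
- lifter_grip (a point): middle of the lifter's handle, at x = -90, y = 0, z = 24 mm in the lifter's frame; axes as the lifter's. Grip here from above, across the 18 mm
- clipped_blank: bare aluminium plate, 8 mm thick, 90 mm along x, 110 mm along y, both corners at its +x end clipped 25 mm at 45 degrees, 12 mm centre bore, about 0.2 kg. Origin: centre of the underside. Lies in one bay of the soak plate, nearly square to it, clipped end towards the back
- round_blank: bare aluminium disc, 104 mm across, 8 mm thick, 12 mm centre bore; lies in the other bay and stays there. Origin: centre of the underside
- soak_plate: fixed ribbed aluminium plate, 110 mm along x, 262 mm along y, base 10 mm thick. Origin: centre of the underside; x points from its front, where the lifter enters, to its back. Each bay has two ribs along x, 14 mm wide, tops 24 mm above the table; between them a channel 70 mm wide, 14 mm high, open at both ends. The blanks lie across the ribs
- bay_left (a point): middle of the bay at +66 mm in the soak plate's y, at the height of the rib tops (24 mm); axes as the soak plate's
- bay_right (a point): middle of the bay at -66 mm in the soak plate's y, at the height of the rib tops (24 mm); axes as the soak plate's
- receiver_gauge: fixed dark steel block, 134 mm along x, 164 mm along y, 32 mm tall, with a recess of the clipped blank's outline, 1.5 mm wider all round, 4 mm lead-in at the rim. Origin: centre of the underside; +x to the recess's clipped end. A slot 72 mm wide, floor 10 mm above the table, runs along x right through under the seat: room to lower the lifter and draw it out to -x
- gauge_seat (a point): middle of the recess at the height of its two seat ledges, 24 mm above the table; axes as the gauge's. A seated blank has its origin here and its x along this x; its top is then flush with the rim
- stepped_shaft: bare steel stepped shaft, 38 mm across, 87 mm tall, standing; a bystander, leave it alone
- ring_gauge: plain steel ring gauge, 66 mm across, 22 mm tall, lying flat; a bystander, leave it alone
- screwdriver: screwdriver with a red handle, lying, 183 mm long; a bystander, leave it alone
- micrometer: outside micrometer lying flat, 150 mm long; a bystander, leave it alone
- loupe: black loupe, 42 mm across, 37 mm tall, standing; a bystander, leave it alone

How it is judged:
By the outcome, as a careful person would: the job done as asked, in the order asked, and still so for the second after the job is handed in, with the robot touching nothing.
It also fails if it takes over 67 s, if anything falls off the work surface, if the arm or the gripper's body presses on something with over 40 N, if the wrist force passes 120 N, or if a joint passes its speed limit or range.

## Working session

There is one attempt and no reset: what is moved stays moved. The work goes in short steps, Python scripts to look and compute and a tool call to move; the robot and the scene stay as the last step left them, time stands still between calls to the robot, and variables do not carry over. Pictures are saved under pics/ and viewed, at most 10 in all, crops included, and the job is handed in when it is done.

Besides the shell and the picture viewer there is one more tool, called after ">>>" as name(argument=value, ...) on one line, values as JSON. servo_tool: Moves the arm, as the interface text tells. Its arguments: {"type":"object","properties":{"commands":{"type":"array"},"force":{"type":"number"}},"required":["commands"]}

```bash
mkdir -p pics; ls; cat > h.py <<'E'
import numpy as np, cv2
from bench import r
from scipy.spatial.transform import Rotation as R
def cam(name):
    c=r.camera_info(name); f=192/np.tan(np.radians(c['vertical_fov'])/2)
    if 'cam_to_world' in c: T=np.array(c['cam_to_world'])
    else:
        o=r.get_obs(); W=np.eye(4); W[:3,:3]=R.from_rotvec(o['orientation']).as_matrix(); W[:3,3]=o['tcp_pos']
        T=W@np.array(c['T_tool_cam'])
    return c,f,T
def cloud(name,dep,C):
    c,f,T=C; v,u=np.mgrid[0:384,0:512]
    P=np.stack([(u-c['cx'])/f*dep,-(v-c['cy'])/f*dep,-dep,np.ones_like(dep)],-1)
    return (P@T.T)[...,:3]
def ray(px,C,z):
    c,f,T=C; px=np.atleast_2d(px).astype(float)
    d=np.stack([(px[:,0]-c['cx'])/f,-(px[:,1]-c['cy'])/f,-np.ones(len(px))],-1)@T[:3,:3].T
    o=T[:3,3]; return o+d*((z-o[2])/d[:,2])[:,None]
E
python3 - <<'E'
from h import *
print(r.get_obs())
for n in('top','side'):
    C=cam(n);print(n,C[0]);im,d=r.grab_frame(n);cv2.imwrite(f'pics/{n}0.png',im);np.savez(f'{n}0.npz',im=im,d=d)
print(r.camera_info('wrist'))
E
```

```text
pics
{'clock': 0.0, 'joints': array([-1.35605382,  0.47778126,  0.02235354,  1.55645849, -0.01150024,
        1.10928453, -0.08310021]), 'qvel': array([ 0.00178118, -0.00046886,  0.00176392,  0.00030579,  0.00016793,
       -0.00080907, -0.0001419 ]), 'tau': array([-8.56173319e-04, -5.96458268e+01,  1.60718735e+00, -2.81193370e+01,
        1.22806284e-02,  9.19874583e-03, -8.34082414e-06]), 'tcp_pos': array([0.21397778, 0.63952075, 0.20753568]), 'orientation': array([-5.04882001e-01, -3.10060334e+00,  2.82243939e-03]), 'contact_force': array([ 0.49714716, -0.31509128, -0.07195355]), 'moment': array([ 0.02738454,  0.01510288, -0.01606319]), 'gripper_force': 0.0, 'grip_width': 0.0855731900967628}
top {'vertical_fov': 45.162752063715445, 'cx': 256.56817769988317, 'cy': 188.35335865327494, 'cam_to_world': array([[ 9.01261025e-04,  9.87788570e-01, -1.55797718e-01,
         3.07445927e-01],
       [-9.99985695e-01,  6.88155849e-05, -5.34842804e-03,
         4.53716981e-02],
       [-5.27239477e-03,  1.55800310e-01,  9.87774501e-01,
         1.35264569e+00],
       [ 0.00000000e+00,  0.0000
[... 153 characters left out ...]
o_world': array([[-0.99942502,  0.00739244, -0.03309058,  0.48455759],
       [-0.03043285, -0.62586733,  0.77933557,  0.86785688],
       [-0.01494912,  0.7798945 ,  0.62573244,  0.72392616],
       [ 0.        ,  0.        ,  0.        ,  1.        ]])}
{'vertical_fov': 63.261484929723906, 'cx': 253.85119259166225, 'cy': 189.71504688043063, 'T_tool_cam': array([[-1.85269366e-04,  9.43970258e-01,  3.30030479e-01,
         8.56053778e-02],
       [ 9.99999982e-01,  1.65872938e-04,  8.69321010e-05,
        -3.55399417e-04],
       [ 2.73181926e-05,  3.30030489e-01, -9.43970273e-01,
        -1.64346033e-01],
       [ 0.00000000e+00,  0.00000000e+00,  0.00000000e+00,
         1.00000000e+00]])}
```

View pics/top0.png

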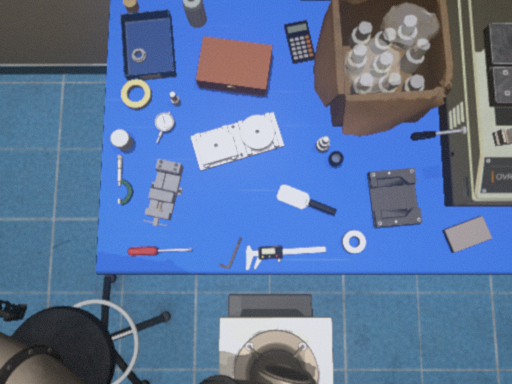

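View pics/side0.png

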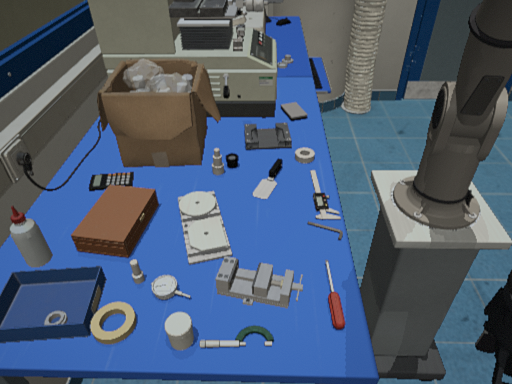

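The top view shows the soak plate at about (237,140) with the clipped blank left at (213,147) and the disc right. The lifter is at (305,198), tip to the left, and the gauge is at (395,197). The side view agrees.

```bash
python3 - <<'E'
from h import *
C=cam('top'); z=np.load('top0.npz')
pts={'tip':(279,194),'hend':(335,211),'gauge':(395,197),'blank':(213,147),'disc':(257,132),'ring':(354,242),'plateFL':(200,167),'plateFR':(283,150),'plateBL':(193,135),'plateBR':(275,114)}
P=cloud('top',z['d'],C)
for k,p in pts.items(): print(k,ray(p,C,0.02)[0].round(3),P[p[1],p[0]].round(3))
im=z['im'];c=np.hstack([cv2.resize(im[100:180,180:300],None,fx=4,fy=4,interpolation=cv2.INTER_CUBIC),cv2.resize(im[150:230,350:430],None,fx=4,fy=4,interpolation=cv2.INTER_CUBIC)])
cv2.imwrite('pics/c1.png',c)
E
```

```text
tip [ 0.501 -0.013  0.02 ] [ 0.504 -0.014  0.002]
hend [ 0.451 -0.175  0.02 ] [ 0.449 -0.171  0.04 ]
gauge [ 0.492 -0.35   0.02 ] [ 0.493 -0.353  0.011]
blank [0.642 0.182 0.02 ] [0.639 0.181 0.032]
disc [0.688 0.051 0.02 ] [0.69  0.051 0.012]
ring [ 0.362 -0.227  0.02 ] [ 0.363 -0.23   0.003]
plateFL [0.581 0.219 0.02 ] [0.584 0.221 0.008]
plateFR [ 0.633 -0.026  0.02 ] [ 0.637 -0.027  0.001]
plateBL [0.679 0.242 0.02 ] [0.681 0.243 0.011]
plateBR [ 0.743 -0.002  0.02 ] [ 0.749 -0.003  0.002]
```

View pics/c1.png

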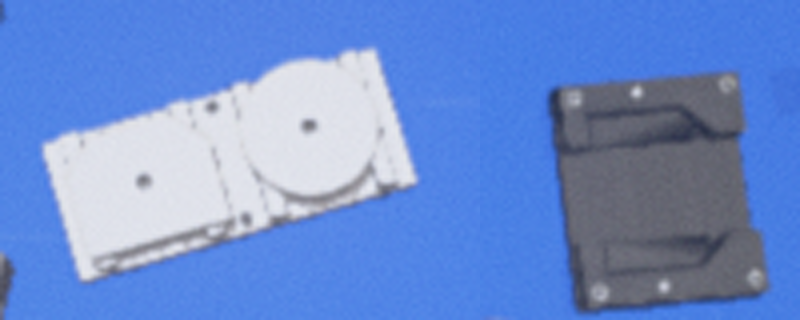

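>>> servo_tool(commands=[[0, 0, -7, 27, -31, 8, 0], [0, 0, -14, 54, -62, 16, 0], [0, 0, -21, 81, -93, 24, 0], [0, 0, -28, 108, -124, 32, 0], [0, 0, -35, 135, -155, 40, 0]])

```text
clock: 0.52
tcp_pos: [0.3492, 0.4841, 0.2483]
orientation: [-1.422, -2.801, 0.001]
contact_force: [0.2, 0.9, 0.5]
grip_width: 0.0852
gripper_force: 0.0
```

>>> servo_tool(commands=[[0, 0, -7, 27, -31, 0, 0], [0, 0, -14, 54, -62, 0, 0], [0, 0, -21, 81, -93, 0, 0], [0, 0, -28, 108, -124, 0, 0], [0, 0, -35, 135, -155, 0, 0]])

```text
clock: 0.93
tcp_pos: [0.4842, 0.3291, 0.2482]
orientation: [-2.199, -2.244, 0.0]
contact_force: [0.6, 0.7, -0.7]
grip_width: 0.0852
gripper_force: 0.0
```

>>> servo_tool(commands=[[0, 0, -7, 27, -31, 0, 0], [0, 0, -14, 54, -62, 0, 0], [0, 0, -18, 81, -93, 0, 0], [0, 0, -18, 108, -124, 0, 0], [0, 0, -18, 135, -155, 0, 0]])

```text
clock: 1.35
tcp_pos: [0.6191, 0.1744, 0.248]
orientation: [-2.517, -1.88, 0.001]
contact_force: [0.7, 0.7, 0.8]
grip_width: 0.0852
gripper_force: 0.0
```

>>> servo_tool(commands=[[0, 0, 0, 20, -25, 0, 0], [0, 0, 0, 40, -50, 0, 0], [0, 0, 0, 40, -50, 0, 0], [0, 0, 0, 40, -50, 0, 0]])

```text
clock: 1.68
tcp_pos: [0.659, 0.1231, 0.2477]
orientation: [2.521, 1.874, -0.002]
contact_force: [0.1, 0.7, -0.4]
grip_width: 0.0854
gripper_force: 0.0
```

```bash
python3 - <<'E'
from h import *
o=r.get_obs();print(o['clock'],o['joints'].round(2),o['tcp_pos'],o['orientation'])
C=cam('wrist');im,d=r.grab_frame('wrist');cv2.imwrite('pics/w1.png',im);np.savez('w1.npz',im=im,d=d,T=C[2])
E
```

```text
1.6833 [-0.64  0.48  0.52  1.55 -0.25  1.18 -0.36] [0.65898447 0.12308279 0.24769657] [ 2.52071681e+00  1.87366115e+00 -2.09728120e-03]
```

View pics/w1.png

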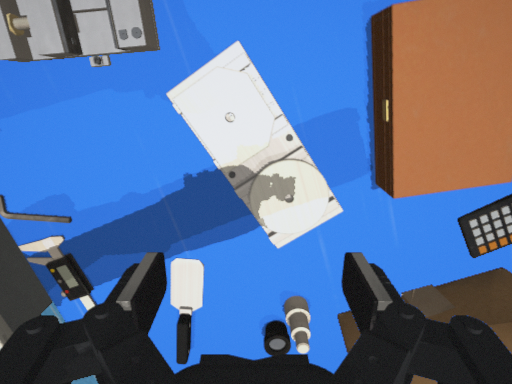

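The wrist view shows the clipped blank centred near (228,117), clipped end to the right and up. The disc is at (290,195) and the lifter at (187,305). I'll segment by depth next.

```bash
python3 - <<'E'
from h import *
w=np.load('w1.npz');c=r.camera_info('wrist');C=(c,192/np.tan(np.radians(c['vertical_fov'])/2),w['T'])
P=cloud('wrist',w['d'],C);Z=P[...,2]
print('table',np.median(Z[150:250,100:150]),np.std(Z[180:190,60:70]), 'plate row', (Z[117,150:320:6]*1e3).round(0))
t0=np.median(Z[150:250,100:150])
m=((Z-t0>.028)&(Z-t0<.038)).astype(np.uint8); m[250:]=0;m[:,:150]=0;m[:,350:]=0
m=cv2.morphologyEx(m,cv2.MORPH_OPEN,np.ones((3,3)))
cs,_=cv2.findContours(m,0,1)
for k in cs:
    if cv2.contourArea(k)<300: continue
    print('A',cv2.contourArea(k),np.median(Z[m>0]), cv2.approxPolyDP(k,4,True)[:,0].tolist())
    print(ray(cv2.approxPolyDP(k,4,True)[:,0],C,.032).round(4).tolist())
v=np.clip((Z-t0)*5000,0,255).astype(np.uint8)
a=cv2.resize(w['im'][30:260,150:350],None,fx=2,fy=2);b=cv2.applyColorMap(cv2.resize(v[30:260,150:350],None,fx=2,fy=2,interpolation=0),2)
cv2.imwrite('pics/c2.png',np.hstack([a,b]))
E
```

```text
table -0.0014119012662810737 0.0411429367938048 plate row [-1. -1. -1. -2. -1. -1. 30. 30. 31. 32. 31. 31. 30.  9.  9. 31. 31. 31.
 31. 31. 30.  8. 22.  0. -1. -1. -2. -1. -0.]
A 4535.0 0.030834414159930768 [[299, 160], [272, 163], [251, 186], [253, 214], [270, 230], [302, 231], [326, 208], [323, 177]]
[[0.7102, 0.0985, 0.032], [0.6769, 0.1045, 0.032], [0.6428, 0.083, 0.032], [0.6339, 0.0447, 0.032], [0.6491, 0.0155, 0.032], [0.6902, 0.0015, 0.032], [0.7286, 0.0252, 0.032], [0.7341, 0.0681, 0.032]]
A 6416.0 0.030834414159930768 [[216, 67], [173, 100], [227, 172], [268, 146], [274, 117], [247, 73]]
[[0.6463, 0.2308, 0.032], [0.5863, 0.2112, 0.032], [0.6192, 0.1097, 0.032], [0.678, 0.1266, 0.032], [0.6944, 0.1582, 0.032], [0.6781, 0.2145, 0.032]]
```

View pics/c2.png

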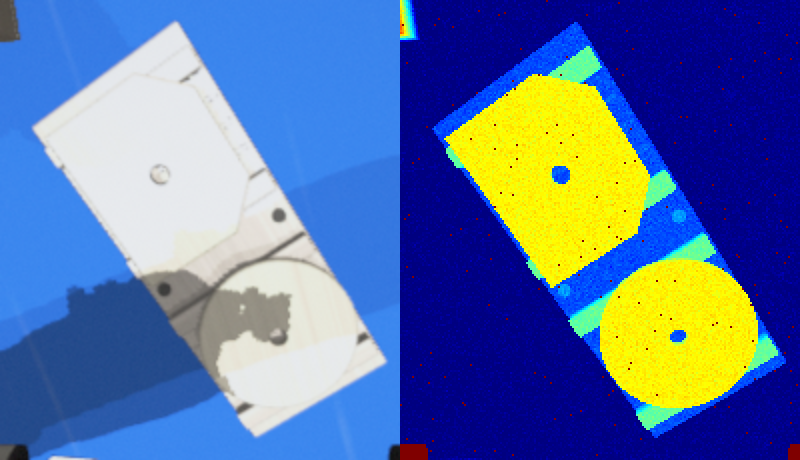

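The left panel and the depth panel show the blank cleanly: front corners at crop (445,138) and (552,288), bore at (560,175). Now over to the lifter and gauge.

>>> servo_tool(commands=[[0, 0, 0, -26, -33, 0, 0], [0, 0, 0, -52, -66, 0, 0], [0, 0, 0, -78, -99, 0, 0], [0, 0, 0, -104, -132, 0, 0], [0, 0, 0, -130, -165, 0, 0]])

```text
clock: 2.15
tcp_pos: [0.5276, -0.0368, 0.248]
orientation: [-2.513, -1.884, -0.0]
contact_force: [1.1, -0.6, -0.2]
grip_width: 0.0852
gripper_force: 0.0
```

>>> servo_tool(commands=[[0, 0, 0, -20, -33, 0, 0], [0, 0, 0, -40, -60, 0, 0], [0, 0, 0, -45, -75, 0, 0], [0, 0, 0, -45, -75, 0, 0], [0, 0, 0, -45, -75, 0, 0]])

```text
clock: 2.57
tcp_pos: [0.4843, -0.1115, 0.2485]
orientation: [-2.516, -1.88, -0.002]
contact_force: [1.0, 1.4, -0.4]
grip_width: 0.0856
gripper_force: 0.0
```

```bash
cat >> h.py <<'E'
def wshot(name):
    C=cam('wrist');im,d=r.grab_frame('wrist');cv2.imwrite(f'pics/{name}.png',im);np.savez(name+'.npz',im=im,d=d,T=C[2]);return C,im,cloud('wrist',d,C)
def rect(xy):
    (c,(w,h),a)=cv2.minAreaRect((np.asarray(xy)*1000).astype(np.float32));return c,w,h,a
E
python3 - <<'E'
from h import *
o=r.get_obs();print(o['clock'],o['joints'].round(2),o['tcp_pos'],o['orientation'])
C,im,P=wshot('w2');Z=P[...,2]
v=np.clip(Z*4000+20,0,255).astype(np.uint8)
cv2.imwrite('pics/w2b.png',np.vstack([im,cv2.applyColorMap(v,2)])[:,:][::1] if 0 else cv2.resize(np.hstack([im,cv2.applyColorMap(v,2)]),(800,300)))
E
```

```text
2.5667 [-0.47  0.15  0.64  1.96 -0.1   1.07 -0.07] [ 0.48431076 -0.11153959  0.24849876] [-2.51588112e+00 -1.88030084e+00 -2.19590079e-03]
```

View pics/w2b.png

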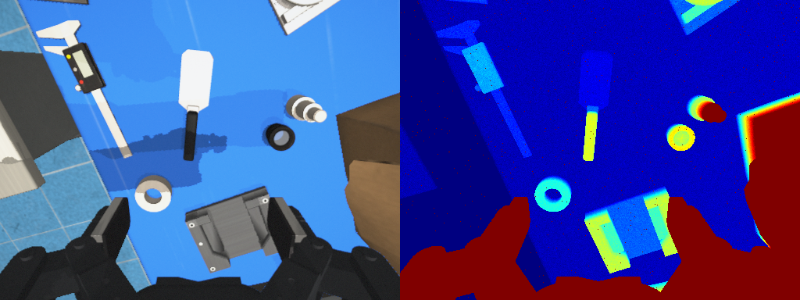

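The lifter is at panel (193,105), blade up and handle at (190,135). The gauge at (235,225) is partly behind the finger.

```bash
python3 - <<'E'
from h import *
w=np.load('w2.npz');c=r.camera_info('wrist');C=(c,192/np.tan(np.radians(c['vertical_fov'])/2),w['T'])
P=cloud('wrist',w['d'],C);Z=P[...,2];im=w['im']
t0=np.median(Z[100:180,160:210]);print('t0',t0)
roi=np.zeros(Z.shape,bool);roi[50:215,215:285]=1
m=roi&(Z-t0>.028)&(Z-t0<.042)
print('handle z',np.median(Z[m])-t0,rect(P[m][:,:2]),m.sum())
hsv=cv2.cvtColor(im,cv2.COLOR_BGR2HSV)
b=roi&(hsv[...,1]<60)&(hsv[...,2]>150)&(Z-t0<.012); 
b=cv2.morphologyEx(b.astype(np.uint8),cv2.MORPH_OPEN,np.ones((5,5)))>0
print('blade z',np.median(Z[b])-t0,rect(P[b][:,:2]),b.sum(),P[b][:,:2].mean(0))
# handle via ray at 34mm
k,_=cv2.findContours(m.astype(np.uint8),0,1);k=max(k,key=len)[:,0];print('ray',rect(ray(k,C,.034)[:,:2]))
k,_=cv2.findContours(b.astype(np.uint8),0,1);k=max(k,key=len)[:,0];print('ray',rect(ray(k,C,.003)[:,:2]))
# side view check of the handle height by triangulation: top cam and wrist rays of handle centre
Ct=cam('top');t=np.load('top0.npz')['im'];hs=cv2.cvtColor(t,cv2.COLOR_BGR2HSV)
mm=np.zeros(t.shape[:2],np.uint8);mm[195:218,306:340]=(hs[195:218,306:340,2]<70);print('top px',np.argwhere(mm)[:,::-1].mean(0),mm.sum())
p=np.argwhere(mm)[:,::-1].mean(0);q=np.argwhere(m)[:,::-1].mean(0)
for z in(0,.02,.034):print(z,ray(p,Ct,z)[0].round(4),ray(q,C,z)[0].round(4))
# blank and plate in w1
w=np.load('w1.npz');C=(c,C[1],w['T']);P=cloud('wrist',w['d'],C);Z=P[...,2]+.0014
m=((Z>.0275)&(Z<.036)).astype(np.uint8);m[250:]=0;m[:,:150]=0;m[:,350:]=0
m=cv2.morphologyEx(m,cv2.MORPH_CLOSE,np.ones((3,3)));m=cv2.morphologyEx(m,cv2.MORPH_OPEN,np.ones((5,5)))
n,l,st,ce=cv2.connectedComponentsWithStats(m)
for i in range(1,n):
    if st[i,4]>1000:
        k,_=cv2.findContours((l==i).astype(np.uint8),2,1)
        for q in k:
            if len(q)>15: print('comp',st[i,4],rect(ray(q[:,0],C,.032)[:,:2]),ray(q[:,0],C,.032)[:,:2].mean(0).round(4))
pm=((Z>.006)&(Z<.04)).astype(np.uint8);pm[252:]=0;pm[:,:150]=0;pm[:,350:]=0;pm[:40]=pm[:40]*0+pm[:40]
pm=cv2.morphologyEx(pm,cv2.MORPH_OPEN,np.ones((5,5)));n,l,st,ce=cv2.connectedComponentsWithStats(pm);i=1+st[1:,4].argmax();s=l==i
print('plate',rect(P[s&(Z<.02)][:,:2]),'ribz',np.median(Z[s&(Z>.02)&(Z<.0275)]),'basez',np.median(Z[s&(Z<.014)]))
E
```

```text
t0 -0.00124543217879719
handle z 0.03376246814375866 ((462.2121276855469, -135.96481323242188), 82.18704986572266, 17.9512882232666, 68.01241302490234) 853
blade z 0.003071763290924401 ((495.7769470214844, -54.7047119140625), 94.39867401123047, 50.67112350463867, 67.9957275390625) 2882 [ 0.4965391  -0.05249461]
ray ((462.80438232421875, -134.56106567382812), 81.10491180419922, 17.732765197753906, 68.01029205322266)
ray ((495.43621826171875, -55.080718994140625), 94.9137954711914, 50.27387619018555, 68.09063720703125)
top px [nan nan] 0
0 [nan nan nan] [ 0.4595 -0.1421  0.    ]
0.02 [nan nan nan] [ 0.4618 -0.1367  0.02  ]
0.034 [nan nan nan] [ 0.4634 -0.1329  0.034 ]
comp 6481 ((643.74951171875, 173.37185668945312), 89.44612121582031, 109.28410339355469, 16.62874412536621) [0.642 0.174]
comp 6481 ((644.1240234375, 173.34005737304688), 11.692262649536133, 12.053003311157227, 73.227783203125) [0.644  0.1736]
comp 4619 ((685.7780151367188, 53.46404266357422), 102.86615753173828, 102.05603790283203, 73.19927978515625) [0.6852 0.0542]
comp 4619 ((684.8193969726562, 53.06749725341797), 11.15180778503418, 11.837023735046387, 73.21007537841797) [0.6852 0.053 ]
plate ((663.5426635742188, 112.01589965820312), 110.23971557617188, 262.22088623046875, 16.7598934173584) ribz 0.024138829000199688 basez 0.010252741504010942<stdin>:17: RuntimeWarning: Mean of empty slice.
  ret = um.true_divide(
<stdin>:18: RuntimeWarning: Mean of empty slice.
```

>>> servo_tool(commands=[[0, 0, -5.5, -21, -23, -36, 0], [0, 0, -5.5, -21, -23, -72, 0], [0, 0, -5.5, -21, -23, -108, 0], [0, 0, -5.5, -21, -23, -144, 0], [0, 0, -5.5, -21, -23, -180, 0]])

```text
clock: 3.03
tcp_pos: [0.4643, -0.1333, 0.0664]
orientation: [-2.601, -1.762, -0.001]
contact_force: [1.3, -0.0, 0.0]
grip_width: 0.0854
gripper_force: 0.0
```

>>> servo_tool(commands=[[0, 0, 0, 0, 0, 0, 0], [0, 0, 0, 0, 0, 0, 0]])

```text
clock: 3.2
tcp_pos: [0.4627, -0.1341, 0.0672]
orientation: [-2.6, -1.758, 0.006]
contact_force: [-0.5, -0.0, 0.8]
grip_width: 0.085
gripper_force: 0.0
```

```bash
cat >> h.py <<'E'
def tooly(o): 
    y=R.from_rotvec(o['orientation']).as_matrix()[:,1]; return np.degrees(np.arctan2(y[1],y[0]))
def lifter(P,im,shift=0,roi=None):
    Z=P[...,2]-shift;hsv=cv2.cvtColor(im,cv2.COLOR_BGR2HSV)
E
python3 - <<'E'
from h import *
o=r.get_obs();print(o['clock'],o['joints'].round(2),o['tcp_pos'],tooly(o),R.from_rotvec(o['orientation']).as_matrix()[:,2])
C,im,P=wshot('w3');Z=P[...,2]
t0=np.median(Z[60:100,150:170]);print(t0)
L=np.array([np.cos(np.radians(68)),np.sin(np.radians(68))]);N=np.array([-L[1],L[0]])
d=P[...,:2]-o['tcp_pos'][:2];a=d@L;b=d@N
roi=(abs(b)<.05)&(a<.2)&(a>-.02)
m=roi&(Z-t0>.029)&(Z-t0<.039)&(a<.045);m=cv2.morphologyEx(m.astype(np.uint8),cv2.MORPH_OPEN,np.ones((5,5)))>0
print('handle',m.sum(),rect(P[m][:,:2]),np.median(Z[m])-t0,a[m].max(),np.median(b[m]))
hsv=cv2.cvtColor(im,cv2.COLOR_BGR2HSV)
s=roi&(hsv[...,1]<70)&(Z-t0<.012)&(a>.035);s=cv2.morphologyEx(s.astype(np.uint8),cv2.MORPH_OPEN,np.ones((5,5)))>0
print('blade',s.sum(),rect(P[s][:,:2]),np.median(Z[s])-t0,a[s].min(),a[s].max(),np.median(b[s]))
E
```

```text
3.2 [-0.3   0.41  0.56  2.16 -0.35  0.67  0.12] [ 0.46271778 -0.13412503  0.06718603] -21.85688987547456 [-4.66388975e-03  2.31087783e-04 -9.99989097e-01]
-0.0012098392035313765
handle 2107 ((466.4257507324219, -125.3243408203125), 59.09883117675781, 17.991626739501953, 67.64674377441406) 0.03378259138265932 0.03911957481638437 -0.00016778423920792919
blade 10008 ((495.3440856933594, -56.253013610839844), 96.26729583740234, 50.676822662353516, 67.90043640136719) 0.00307352653674324 0.03627337094650798 0.1325589957655087 -0.0007815210544078257
```

>>> servo_tool(commands=[[0, 0, 0, 0, 0, -30, 0], [0, 0, 0, 0, 0, -55, 0], [0, 0, 0, 0, 0, -61, 0], [0, 0, 0, 0, 0, -61, 0.3], [0, 0, 0, 0, 0, -61, 0.6]], force=40)

```text
clock: 3.67
tcp_pos: [0.4651, -0.1358, 0.0091]
orientation: [2.603, 1.756, 0.004]
contact_force: [-0.1, -0.6, -0.3]
grip_width: 0.064
gripper_force: 0.0
```

>>> servo_tool(commands=[[0, 0, 0, 0, 0, 0, 1], [0, 0, 0, 0, 0, 0, 1], [0, 0, 0, 0, 0, 0, 1], [0, 0, 0, 0, 0, 0, 1], [0, 0, 0, 0, 0, 0, 1]], force=110)

```text
clock: 4.08
tcp_pos: [0.464, -0.1356, 0.0085]
orientation: [-2.604, -1.757, -0.002]
contact_force: [-2.5, 1.1, 13.9]
grip_width: 0.0126
gripper_force: 108.1
```

>>> servo_tool(commands=[[0, 0, 0, 0, 0, 0, 1], [0, 0, 0, 0, 0, 0, 1], [0, 0, 0, 0, 0, 0, 1], [0, 0, 0, 0, 0, 0, 1], [0, 0, 0, 0, 0, 0, 1]])

```text
clock: 4.5
tcp_pos: [0.464, -0.1356, 0.0085]
orientation: [-2.604, -1.757, -0.002]
contact_force: [-2.0, 1.8, 13.8]
grip_width: 0.0124
gripper_force: 108.1
```

>>> servo_tool(commands=[[0, 0, 0, 0, 0, 5, 1], [0, 0, 0, 0, 0, 15, 1], [0, 0, 0, 0, 0, 35, 1], [0, 0, 0, 0, 0, 65, 1], [0, 0, 0, 0, 0, 85, 1]])

```text
clock: 4.92
tcp_pos: [0.4635, -0.1362, 0.0944]
orientation: [2.605, 1.756, 0.0]
contact_force: [0.5, 0.7, -0.9]
grip_width: 0.0123
gripper_force: 108.2
```

>>> servo_tool(commands=[[0, 0, 0, 0, 0, 0, 1], [0, 0, 0, 0, 0, 0, 1]])

```text
clock: 5.08
tcp_pos: [0.4643, -0.1356, 0.0934]
orientation: [2.603, 1.757, 0.004]
contact_force: [-0.1, 0.6, -2.2]
grip_width: 0.0122
gripper_force: 108.1
```

```bash
cat >> h.py <<'E'
def blade(name):
    """pose of blade in tool-centred axes: a along tool x, b along -tool y-ish (left of a)"""
    o=r.get_obs();C,im,P=wshot(name)
    M=R.from_rotvec(o['orientation']).as_matrix();Q=(P-o['tcp_pos'])@M  # tool coords
    hsv=cv2.cvtColor(im,cv2.COLOR_BGR2HSV)
    Q[...,2]*=-1; Q[...,1]*=-1   # a fwd, b left, up
    return o,C,im,P,Q,hsv
E
python3 - <<'E'
from h import *
o,C,im,P,Q,hsv=blade('w4')
print(o['joints'].round(2),o['tcp_pos'],tooly(o),o['contact_force'],o['grip_width'])
a,b,u=Q[...,0],Q[...,1],Q[...,2]
m=(abs(b)<.06)&(a>.045)&(a<.16)&(u>-.03)&(u<.03)
s=cv2.morphologyEx(m.astype(np.uint8),cv2.MORPH_OPEN,np.ones((5,5)))>0
X=np.c_[a[s],b[s],np.ones(s.sum())];co=np.linalg.lstsq(X,u[s],rcond=None)[0]
print('plane a,b slopes deg',np.degrees(co[:2]),'u at a=0',co[2]*1e3,'rms',(X@co-u[s]).std())
print(rect(np.c_[a[s],b[s]]),a[s].max())
h=(abs(b)<.02)&(a>.0)&(a<.045)&(u>.01)&(u<.05);print('handle top',np.median(u[h]),a[h].max(),np.median(b[h]))
E
```

```text
[-0.34  0.37  0.6   2.14 -0.32  0.72  0.09] [ 0.46428759 -0.13556401  0.09341999] -21.97556762770304 [-0.05170528  0.58211799 -2.20466048] 0.012213753712941821
plane a,b slopes deg [-1.01239569  0.93948497] u at a=0 -6.160109072813506 rms 0.0009246227406873749
((83.49935913085938, 1.3938522338867188), 76.94638061523438, 50.288204193115234, 0.022591307759284973) 0.12198027620718488
handle top 0.02428677457932078 0.04014303914023515 0.0009204642399199748
```

View pics/w4.png

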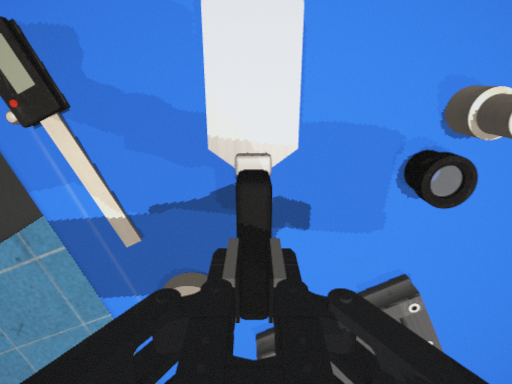

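>>> servo_tool(commands=[[0, 0, -6, -2, 28, 0, 1], [0, 0, -12, -5, 56, 0, 1], [0, 0, -19, -8, 84, 0, 1], [0, 0, -26, -11, 112, 0, 1], [0, 0, -32, -14, 140, 0, 1]])

```text
clock: 5.55
tcp_pos: [0.448, 0.0053, 0.0911]
orientation: [2.991, 0.961, -0.004]
contact_force: [0.5, 0.5, -1.5]
grip_width: 0.0122
gripper_force: 108.2
```

>>> servo_tool(commands=[[0, 0, -6, -3, 28, 0, 1], [0, 0, -12, -6, 56, 0, 1], [0, 0, -17, -9, 84, 0, 1], [0, 0, -19.3, -12, 107, 0, 1], [0, 0, -19.3, -12, 107, 0, 1]])

```text
clock: 5.97
tcp_pos: [0.4358, 0.116, 0.0909]
orientation: [3.107, 0.464, -0.004]
contact_force: [-0.3, 0.2, -1.9]
grip_width: 0.0124
gripper_force: 108.2
```

>>> servo_tool(commands=[[0, 0, 0, 0, 0, 0, 1], [0, 0, 0, 0, 0, 0, 1]])

```text
clock: 6.13
tcp_pos: [0.4367, 0.1105, 0.0915]
orientation: [3.107, 0.457, -0.003]
contact_force: [-0.8, -0.6, -2.5]
grip_width: 0.0122
gripper_force: 108.2
```

```bash
python3 - <<'E'
from h import *
o,C,im,P,Q,hsv=blade('w5')
print(o['clock'],o['joints'].round(2),o['tcp_pos'],tooly(o)+90,R.from_rotvec(o['orientation']).as_matrix()[:,2].round(4))
a,b,u=Q[...,0],Q[...,1],Q[...,2]
def fit(m,n):
    s=cv2.morphologyEx(m.astype(np.uint8),cv2.MORPH_OPEN,np.ones((5,5)))>0
    X=np.c_[a[s],b[s],np.ones(s.sum())];y=u[s]
    co=np.linalg.lstsq(X,y,rcond=None)[0]
    print(n,s.sum(),'slopes',np.degrees(co[:2]).round(2),'u0',(co[2]*1e3).round(2));return s
s=fit((abs(b)<.06)&(a>.045)&(a<.16)&(u>-.03)&(u<.03),'blade');print(rect(np.c_[a[s],b[s]]))
fit((P[...,2]<.006)&(P[...,2]>-.008)&(hsv[...,1]>100)&(abs(b)<.15)&(abs(b)>.04),'table')
m=(P[...,2]>.026)&(P[...,2]<.036)&(a>.12);s=fit(m,'blank');print(rect(P[s][:,:2]),P[s].mean(0))
E
```

```text
6.1333 [-1.07  0.37  0.83  2.22 -0.43  0.71 -1.22] [0.4366622  0.11048672 0.09151785] 16.736309651044863 [-0.0016 -0.0016 -1.    ]
blade 14957 slopes [-0.95  0.99] u0 -6.28
((83.4478530883789, 0.7716007232666016), 76.87068939208984, 50.19119644165039, 0.006266632582992315)
table 76504 slopes [0.18 0.01] u0 -92.75
blank 0 slopes [0. 0.] u0 0.0
((0.0, 0.0), 0.0, 0.0, 0.0) [nan nan nan]<stdin>:12: RuntimeWarning: Mean of empty slice.
  ret = um.true_divide(
```

>>> servo_tool(commands=[[-0.64, -1.34, 0, 0, 0, -20, 1], [-0.64, -1.34, 0, 0, 0, -40, 1], [-0.64, -1.34, 0, 0, 0, -60, 1], [-0.64, -1.34, 0, 0, 0, -69, 1], [-0.64, -1.34, 0, 0, 0, -69, 1]])

```text
clock: 6.6
tcp_pos: [0.4363, 0.1095, 0.0219]
orientation: [3.093, 0.451, 0.028]
contact_force: [-0.4, 0.3, -1.7]
grip_width: 0.012
gripper_force: 108.2
```

>>> servo_tool(commands=[[0, 0, 0, 0, 0, 0, 1], [0, 0, 0, 0, 0, 0, 1]])

```text
clock: 6.77
tcp_pos: [0.4383, 0.1108, 0.0241]
orientation: [3.094, 0.452, 0.035]
contact_force: [-0.4, 0.4, -2.2]
grip_width: 0.0123
gripper_force: 108.2
```

```bash
python3 - <<'E'
from h import *
o,C,im,P,Q,hsv=blade('w6')
M=R.from_rotvec(o['orientation']).as_matrix();print(o['clock'],o['tcp_pos'],M[:,2].round(4),M[:,0].round(4))
f=np.array([M[0,0],M[1,0]]);f/=np.linalg.norm(f);n=np.array([-f[1],f[0]])
d=P[...,:2]-o['tcp_pos'][:2];a=d@f;b=d@n;u=P[...,2]+.0012
def fit(m,nm):
    s=cv2.morphologyEx(m.astype(np.uint8),cv2.MORPH_OPEN,np.ones((5,5)))>0
    X=np.c_[a[s],b[s],np.ones(s.sum())]
    co=np.linalg.lstsq(X,u[s],rcond=None)[0]
    print(nm,s.sum(),'slopes',np.degrees(co[:2]).round(2),'z0',(co[2]*1e3).round(2),a[s].min(),a[s].max(),np.median(b[s]));return s
s=fit((abs(b)<.04)&(a>.045)&(a<.118)&(u>.008)&(u<.03),'blade')
fit((abs(u)<.006)&(hsv[...,1]>100)&(abs(b)<.15)&(abs(b)>.04),'table')
fit((u>.026)&(u<.04)&(a>.13),'blank')
E
```

```text
6.7667 [0.43830532 0.11083863 0.02407128] [ 0.0245 -0.0108 -0.9996] [0.9579 0.2863 0.0204]
blade 14027 slopes [ 0.27 -0.05] z0 18.97 0.045027711615462054 0.11796950232717847 0.0008062861609365024
table 107707 slopes [ 0.07 -0.05] z0 0.02 -0.1141899904387926 0.1269937641637242 0.04118312040037766Traceback (most recent call last):
  File "<stdin>", line 13, in <module>
  File "<stdin>", line 10, in fit
    return umr_minimum(a, axis, None, out, keepdims, initial, where)
ValueError: zero-size array to reduction operation minimum which has no identity
```

>>> servo_tool(commands=[[0, 0, 0, 14, 4, -1, 1], [0, 0, 0, 28, 8.4, -1, 1], [0, 0, 0, 42, 12.6, -1, 1], [0, 0, 0, 56, 16.8, -1, 1], [0, 0, 0, 70, 21, -1, 1]])

```text
clock: 7.23
tcp_pos: [0.5087, 0.1329, 0.0233]
orientation: [3.094, 0.455, 0.036]
contact_force: [-0.0, -0.1, -1.6]
grip_width: 0.0122
gripper_force: 108.2
```

>>> servo_tool(commands=[[0, 0, 0, 13, 4, 0, 1], [0, 0, 0, 26, 8, 0, 1], [0, 0, 0, 38, 11.5, 0, 1], [0, 0, 0, 46, 13.8, 0, 1], [0, 0, 0, 46, 13.8, 0, 1]])

```text
clock: 7.65
tcp_pos: [0.5558, 0.147, 0.0233]
orientation: [3.094, 0.456, 0.039]
contact_force: [0.3, -0.0, -1.2]
grip_width: 0.0122
gripper_force: 108.2
```

>>> servo_tool(commands=[[0, 0, 0, 0, 0, 0, 1], [0, 0, 0, 0, 0, 0, 1]])

```text
clock: 7.82
tcp_pos: [0.5526, 0.1458, 0.0224]
orientation: [3.094, 0.454, 0.032]
contact_force: [-1.2, -0.7, -1.0]
grip_width: 0.0125
gripper_force: 108.2
```

```bash
python3 - <<'E'
from h import *
o,C,im,P,Q,hsv=blade('w7')
M=R.from_rotvec(o['orientation']).as_matrix();print(o['clock'],o['tcp_pos'],np.degrees(np.arctan2(M[1,0],M[0,0])),o['contact_force'])
f=np.array([M[0,0],M[1,0]]);f/=np.linalg.norm(f);n=np.array([-f[1],f[0]])
d=P[...,:2]-o['tcp_pos'][:2];a=d@f;b=d@n;u=P[...,2]+.0012
s=(u>.027)&(u<.037)&(a>.03)&(abs(b)<.07);s=cv2.morphologyEx(s.astype(np.uint8),cv2.MORPH_OPEN,np.ones((5,5)))>0
h=(abs(b)<.012)&(a<.06)&(u>.04)&(u<.06)&(a>0)
print('handle',h.sum(),a[h].max(),np.median(b[h]),np.median(u[h]))
s2=s&(abs(b)>.013);print('blank front a L/R',[np.percentile(a[s&(b>lo)&(b<lo+.01)],.5).round(4) for lo in(-.045,-.03,.02,.035)],'b range',b[s2].min(),b[s2].max(),'z',np.median(u[s2]))
E
```

```text
7.8167 [0.55262123 0.14580554 0.02238142] 16.702257376564305 [-1.19720189 -0.69717804 -1.01559691]
handle 2845 0.03951277399667239 0.0003929562302459246 0.04765724117337105
blank front a L/R [np.float64(0.0503), np.float64(0.0503), np.float64(0.0506), np.float64(0.0506)] b range -0.05531818167429209 0.05543086094622103 z 0.03211486954162578
```

View pics/w7.png

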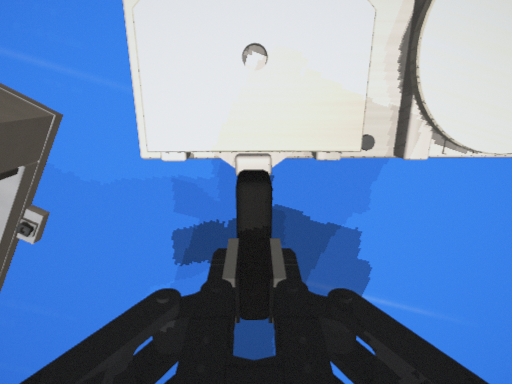

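The blank is square and centred on the lifter, with its front edge at row 152 about 11 mm ahead of the handle front. I'll advance 4 mm more, then lift gently.

>>> servo_tool(commands=[[0, 0, 0, 3.8, 1.2, 0, 1], [0, 0, 0, 3.8, 1.2, 2, 1], [0, 0, 0, 3.8, 1.2, 3.5, 1], [0, 0, 0, 3.8, 1.2, 4.5, 1], [0, 0, 0, 3.8, 1.2, 5, 1]])

```text
clock: 8.28
tcp_pos: [0.5573, 0.1473, 0.0275]
orientation: [3.094, 0.454, 0.034]
contact_force: [0.4, -0.0, -1.2]
grip_width: 0.0123
gripper_force: 108.2
```

>>> servo_tool(commands=[[0, 0, 0, 0, 0, 0.8, 1], [0, 0, 0, 0, 0, 1.6, 1], [0, 0, 0, 0, 0, 2.4, 1], [0, 0, 0, 0, 0, 4, 1], [0, 0, 0, 0, 0, 6, 1]])

```text
clock: 8.7
tcp_pos: [0.557, 0.1473, 0.0332]
orientation: [3.094, 0.454, 0.033]
contact_force: [-0.2, -0.1, -4.1]
grip_width: 0.0123
gripper_force: 108.0
```

>>> servo_tool(commands=[[0, 0, 0, 0, 0, 4, 1], [0, 0, 0, 0, 0, 10, 1], [0, 0, 0, 0, 0, 16, 1], [0, 0, 0, 0, 0, 20, 1], [0, 0, 0, 0, 0, 20, 1]])

```text
clock: 9.12
tcp_pos: [0.558, 0.1475, 0.0545]
orientation: [3.094, 0.454, 0.036]
contact_force: [-0.4, -0.2, -4.2]
grip_width: 0.0121
gripper_force: 108.2
```

```bash
cat >> h.py <<'E'
def blankpose(name):
    o,C,im,P,Q,hsv=blade(name)
    M=R.from_rotvec(o['orientation']).as_matrix();yaw=np.degrees(np.arctan2(M[1,0],M[0,0]))
    print(o['clock'],o['joints'].round(2),o['tcp_pos'].round(4),'yaw',yaw.round(2),o['contact_force'].round(1))
    f=np.array([M[0,0],M[1,0]]);f/=np.linalg.norm(f);n=np.array([-f[1],f[0]])
    d=P[...,:2]-o['tcp_pos'][:2];a=d@f;b=d@n;u=P[...,2]+.0012-o['tcp_pos'][2]
    h=(abs(b)<.012)&(a<.05)&(u>.018)&(u<.035)&(a>0)
    print('handle front',a[h].max().round(4),np.median(b[h]).round(4))
    s=(u>-.006)&(u<.014)&(a>.043)&(abs(b)<.075);s=cv2.morphologyEx(s.astype(np.uint8),cv2.MORPH_OPEN,np.ones((7,7)))>0
    s&=cv2.dilate((abs(u-np.median(u[s]))<.003).astype(np.uint8),np.ones((1,1)))>0
    X=np.c_[a[s],b[s],np.ones(s.sum())];co=np.linalg.lstsq(X,u[s],rcond=None)[0]
    print('blank slopes',np.degrees(co[:2]).round(2),'top rel tcp at a=.09',((co[2]+.09*co[0])*1e3).round(2),'n',s.sum())
    rows=[lo for lo in np.arange(-.05,.05,.005) if abs(lo+.0025)>.014]
    e=[np.percentile(a[s&(b>lo)&(b<lo+.005)],.3) for lo in rows];k=np.polyfit(np.array(rows)+.0025,e,1)
    av=np.arange(.055,.085,.005);R_=np.polyfit(av,[b[s&(a>v)&(a<v+.005)].min() for v in av],1);L_=np.polyfit(av,[b[s&(a>v)&(a<v+.005)].max() for v in av],1)
    print('front edge a',k[1].round(4),'angle',(-np.degrees(k[0])).round(2),'sides at .07',np.polyval(R_,.07).round(4),np.polyval(L_,.07).round(4),'side angles',np.degrees([R_[0],L_[0]]).round(2))
    # bore
    m=(s*1).astype(np.uint8);cs,_=cv2.findContours(m,2,1)
    for c in cs:
        A=cv2.contourArea(c)
        if 80<A<900:
            (q,w,hh,_)=rect(np.c_[ray(c[:,0],C,0.0012*0+np.median(P[...,2][s]))[:,:2]]); q=np.array(q)/1e3-o['tcp_pos'][:2];print('bore',(q@f).round(4),(q@n).round(4),round(w,1),round(hh,1))
E
python3 -c "
from h import *
blankpose('w8')"
```

```text
9.1167 [-0.9   0.61  0.71  1.97 -0.55  0.74 -1.15] [0.558  0.1475 0.0545] yaw 16.71 [-0.4 -0.2 -4.2]
handle front 0.039 0.0008
blank slopes [-1.91 -0.05] top rel tcp at a=.09 -0.82 n 32784
front edge a 0.0448 angle -0.25 sides at .07 -0.0551 0.0545 side angles [-0.44  0.48]
bore 0.0886 -0.0001 13.1 12.8
```

```bash
python3 - <<'E'
from h import *
w=np.load('w2.npz');c=r.camera_info('wrist');f=192/np.tan(np.radians(c['vertical_fov'])/2);C=(c,f,w['T'])
P=cloud('wrist',w['d'],C);Z=P[...,2]+.0012
X=P[...,0];Y=P[...,1];box=(X>.38)&(X<.6)&(Y<-.25)&(Y>-.45)
for lo,hi in((.006,.014),(.02,.027),(.029,.035)):
    s=box&(Z>lo)&(Z<hi);s=cv2.morphologyEx(s.astype(np.uint8),cv2.MORPH_OPEN,np.ones((3,3)))>0
    print(lo,s.sum(),np.median(Z[s]),rect(P[s][:,:2]),P[s][:,:2].min(0),P[s][:,:2].max(0))
C=cam('top');t=np.load('top0.npz');P=cloud('top',t['d'],C);X=P[...,0];Y=P[...,1];Z=P[...,2];t0=np.median(Z[190:215,230:265]);Z=Z-t0
box=(X>.38)&(X<.6)&(Y<-.25)&(Y>-.45);s=box&(Z>.006)&(Z<.037);s=cv2.morphologyEx(s.astype(np.uint8),cv2.MORPH_OPEN,np.ones((3,3)))>0
print('top t0',t0,rect(P[s][:,:2]),s.sum())
w=np.load('w2.npz');cv2.imwrite('pics/c3.png',cv2.resize(w['im'][220:384,210:380],None,fx=3,fy=3))
E
```

```text
0.006 3610 0.010167207560608814 ((490.98583984375, -347.30206298828125), 158.12513732910156, 135.21694946289062, 5.065005302429199) [ 0.40649846 -0.41676979] [ 0.5638725  -0.27412498]
0.02 1224 0.024130671776958677 ((483.3359680175781, -334.7960510253906), 143.4316864013672, 106.49661254882812, 5.174583435058594) [ 0.40718919 -0.39075417] [ 0.55007205 -0.27595032]
0.029 2378 0.032056004830368516 ((490.53955078125, -347.4344787597656), 161.24659729003906, 132.3453369140625, 4.9843974113464355) [ 0.40542757 -0.41995042] [ 0.56554879 -0.27499068]
top t0 0.0006972391342150441 ((490.86065673828125, -346.5954895019531), 162.9208221435547, 135.8334197998047, 4.967896938323975) 2399
```

View pics/c3.png

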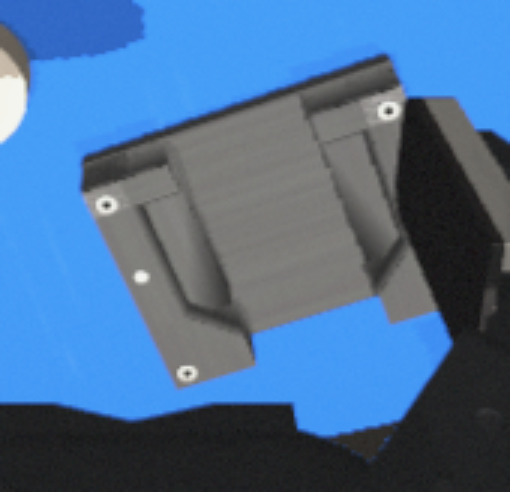

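The crop shows the gauge's recess, its clipped end toward the bottom of the crop, which is world −y. Its yaw is −85°, centre about (491,−347) mm. I'll level the blade and raise it to clear everything.

>>> servo_tool(commands=[[0.1, -0.4, 0, 0, 0, 6, 1], [0.2, -0.8, 0, 0, 0, 20, 1], [0.3, -1.2, 0, 0, 0, 40, 1], [0.4, -1.6, 0, 0, 0, 60, 1], [0.55, -1.82, 0, 0, 0, 75, 1]])

```text
clock: 9.58
tcp_pos: [0.5577, 0.1471, 0.1305]
orientation: [3.098, 0.453, 0.088]
contact_force: [0.7, -0.5, -3.9]
grip_width: 0.0123
gripper_force: 108.5
```

>>> servo_tool(commands=[[0, 0, 0, 0, 0, 10, 1], [0, 0, -1, 0, -3, 18, 1], [0, 0, -3, -1, -9, 23, 1], [0, 0, -6, -2, -18, 25, 1], [0, 0, -10, -4, -32, 25, 1]])

```text
clock: 10.0
tcp_pos: [0.5534, 0.1162, 0.1538]
orientation: [3.122, 0.181, 0.084]
contact_force: [-0.3, 0.1, -4.6]
grip_width: 0.0121
gripper_force: 108.4
```

>>> servo_tool(commands=[[0, 0, -4, -3, -16, 0, 1], [0, 0, -8, -6, -32, 0, 1], [0, 0, -12, -9, -48, 0, 1], [0, 0, -16, -12, -64, 0, 1], [0, 0, -20, -15, -80, 0, 1]])

```text
clock: 10.42
tcp_pos: [0.5376, 0.0345, 0.1532]
orientation: [3.095, -0.368, 0.077]
contact_force: [0.4, -0.4, -3.3]
grip_width: 0.0124
gripper_force: 108.3
```

>>> servo_tool(commands=[[0, 0, -4, -3, -16, 0, 1], [0, 0, -8, -6, -32, 0, 1], [0, 0, -12, -9, -48, 0, 1], [0, 0, -16, -12, -64, 0, 1], [0, 0, -20, -15, -80, 0, 1]])

```text
clock: 10.83
tcp_pos: [0.5227, -0.0453, 0.1532]
orientation: [2.977, -0.897, 0.069]
contact_force: [-0.2, 0.1, -3.4]
grip_width: 0.0121
gripper_force: 108.3
```

```bash
python3 -c "
from h import *
blankpose('w9')"
```

```text
10.8333 [-0.91  0.49  1.12  2.05 -0.52  0.9  -1.67] [ 0.5227 -0.0453  0.1532] yaw -33.53 [-0.2  0.1 -3.4]
handle front 0.0385 -0.0001
blank slopes [-0.44  0.06] top rel tcp at a=.09 1.52 n 32785
front edge a 0.0449 angle -0.27 sides at .07 -0.0559 0.0542 side angles [-0.01  0.02]
bore 0.0894 -0.0009 12.6 12.3
```

>>> servo_tool(commands=[[0, 0, -4, -3, -16, 0, 1], [0, 0, -8, -6, -32, 0, 1], [0, 0, -12, -9, -48, 0, 1], [0, 0, -16, -12, -64, 0, 1], [0, 0, -20, -15, -80, 0, 1]])

```text
clock: 11.3
tcp_pos: [0.5078, -0.1251, 0.1532]
orientation: [2.77, -1.397, 0.059]
contact_force: [0.2, -0.1, -3.9]
grip_width: 0.012
gripper_force: 108.4
```

>>> servo_tool(commands=[[0, 0, -4, -3, -16, 0, 1], [0, 0, -8, -6, -32, 0, 1], [0, 0, -12, -9, -48, 0, 1], [0, 0, -16, -12, -64, 0, 1], [0, 0, -20, -15, -80, 0, 1]])

```text
clock: 11.72
tcp_pos: [0.493, -0.205, 0.1532]
orientation: [2.481, -1.853, 0.048]
contact_force: [-0.2, -0.2, -3.1]
grip_width: 0.0124
gripper_force: 108.4
```

>>> servo_tool(commands=[[0, 0, -4, -3, -16, 0, 1], [0, 0, -8, -6, -32, 0, 1], [0, 0, -10.5, -8, -43, 0, 1], [0, 0, -11.5, -10, -50, 0, 1], [0, 0, -11.5, -10, -52, 0, 1]])

```text
clock: 12.13
tcp_pos: [0.4826, -0.2577, 0.1533]
orientation: [2.282, -2.087, 0.041]
contact_force: [-0.5, 1.4, -3.3]
grip_width: 0.0123
gripper_force: 108.4
```

>>> servo_tool(commands=[[0, 0, 0, 0, 0, 0, 1], [0, 0, 0, 0, 0, 0, 1]])

```text
clock: 12.3
tcp_pos: [0.4836, -0.2559, 0.1532]
orientation: [2.286, -2.084, 0.041]
contact_force: [0.7, 0.4, -3.9]
grip_width: 0.012
gripper_force: 108.3
```

```bash
python3 -c "
from h import *
blankpose('w10')
w=np.load('w10.npz')
c=r.camera_info('wrist');C=(c,192/np.tan(np.radians(c['vertical_fov'])/2),w['T'])
P=cloud('wrist',w['d'],C);v=np.clip(P[...,2]*1500+20,0,255).astype(np.uint8)
cv2.imwrite('pics/w10b.png',cv2.resize(np.hstack([w['im'],cv2.applyColorMap(v,2)]),(800,300)))
"
```

```text
12.3 [-0.53  0.66  1.25  1.98 -0.69  1.02 -2.01] [ 0.4836 -0.2559  0.1532] yaw -84.69 [ 0.7  0.4 -3.9]
handle front 0.0392 0.0002
blank slopes [-0.5   0.04] top rel tcp at a=.09 1.43 n 32805
front edge a 0.0454 angle -0.15 sides at .07 -0.0559 0.0541 side angles [-0.92 -0.01]
bore 0.0899 -0.001 12.2 12.1
```

View pics/w10b.png

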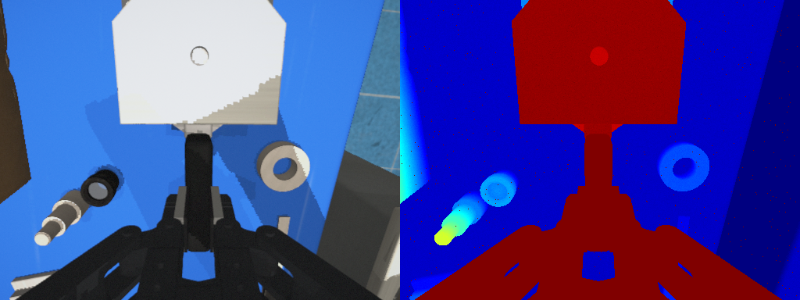

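The blank still sits squarely on the blade but hides the gauge. I'll lower until the rim shows at its sides.

>>> servo_tool(commands=[[-0.1, 0, 0, 0, 0, -8, 1], [-0.2, 0, 0, 0, 0, -25, 1], [-0.3, 0, 0, 0, 0, -45, 1], [-0.4, 0, 0, 0, 0, -65, 1], [-0.5, 0, 0, 0, 0, -80, 1]])

```text
clock: 12.77
tcp_pos: [0.4831, -0.2553, 0.0713]
orientation: [2.281, -2.079, 0.048]
contact_force: [0.5, 0.7, -4.5]
grip_width: 0.0121
gripper_force: 108.2
```

>>> servo_tool(commands=[[0, 0, 0, 0, 0, -10, 1], [0, 0, 0, 0, 0, -17, 1], [0, 0, 0, 0, 0, -21, 1], [0, 0, 0, 0, 0, -22, 1], [0, 0, 0, 0, 0, -22, 1]])

```text
clock: 13.18
tcp_pos: [0.4836, -0.2569, 0.0516]
orientation: [2.279, -2.081, 0.052]
contact_force: [-0.8, -0.1, -3.5]
grip_width: 0.0121
gripper_force: 108.3
```

```bash
cat >> h.py <<'E'
def gaugerel(name):
    w=np.load(name+'.npz');c=r.camera_info('wrist');C=(c,192/np.tan(np.radians(c['vertical_fov'])/2),w['T'])
    P=cloud('wrist',w['d'],C);o=r.get_obs();M=R.from_rotvec(o['orientation']).as_matrix()
    f=np.array([M[0,0],M[1,0]]);f/=np.linalg.norm(f);n=np.array([-f[1],f[0]])
    d=P[...,:2]-o['tcp_pos'][:2];a=d@f;b=d@n;z=P[...,2]+.0012
    s=(z>.0285)&(z<.0355)&(a>.0)&(a<.17)&(abs(b)<.1)&(abs(b)>.057);s=cv2.morphologyEx(s.astype(np.uint8),cv2.MORPH_OPEN,np.ones((5,5)))>0
    for nm,m in(('R',s&(b<0)),('L',s&(b>0))):
        if m.sum()<50: print(nm,'none');continue
        av=np.arange(.035,.115,.005);ok=[v for v in av if (m&(a>v)&(a<v+.005)).sum()>10]
        e=[np.abs(b[m&(a>v)&(a<v+.005)]).max()*(1 if nm=='L' else -1) for v in ok]
        bv=np.arange(.06,.08,.004)*(1 if nm=='L' else -1);fe=[(x,np.percentile(a[m&(abs(b-x)<.002)],.5)) for x in bv if (m&(abs(b-x)<.002)).sum()>10]
        k=np.polyfit(ok,e,1);print(nm,m.sum(),'z',np.median(z[m]).round(4),'outer b at .09',np.polyval(k,.09).round(4),'ang',np.degrees(k[0]).round(2),'front a',np.round([q[1] for q in fe],4))
E
python3 -c "
from h import *
blankpose('w11');gaugerel('w11')
w=np.load('w11.npz');cv2.imwrite('pics/w11.png',w['im'])"
```

```text
13.1833 [-0.42  0.77  1.07  2.05 -0.85  0.84 -1.92] [ 0.4836 -0.2569  0.0516] yaw -84.78 [-0.8 -0.1 -3.5]
handle front 0.0389 0.0002
blank slopes [0.05 0.05] top rel tcp at a=.09 2.35 n 32720
front edge a 0.0455 angle -0.1 sides at .07 -0.0556 0.0543 side angles [-0.72 -0.01]
bore 0.0897 -0.0008 12.1 12.4
R 6091 z 0.032 outer b at .09 -0.0815 ang -0.19 front a [0.0265 0.0267 0.0269 0.0271 0.0271 0.027 ]
L 6197 z 0.0322 outer b at .09 0.0792 ang -0.34 front a [0.0269 0.0272 0.0273 0.0271 0.0273 0.0268]
```

View pics/w11.png

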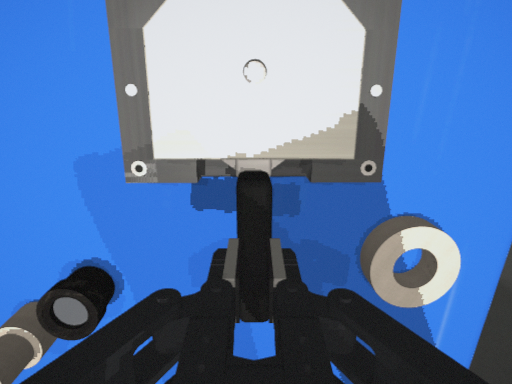

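The picture shows the blank just above the gauge, with a rim strip on each side. The gauge front edge is at row ~181, the blank front edge at row ~158. I'll refine with colour edges.

```bash
cat >> h.py <<'E'
def edges(name,zb):
    w=np.load(name+'.npz');c=r.camera_info('wrist');C=(c,192/np.tan(np.radians(c['vertical_fov'])/2),w['T'])
    o=r.get_obs();M=R.from_rotvec(o['orientation']).as_matrix();f=np.array([M[0,0],M[1,0]]);f/=np.linalg.norm(f);n=np.array([-f[1],f[0]])
    im=w['im'].astype(float);sat=im[...,0]-im[...,2]; g=im.mean(2)
    def half(p,lo,hi): # subpixel location of steepest change
        d=np.abs(np.diff(cv2.GaussianBlur(p[None].astype(np.float32),(1,1),0)[0][lo:hi]));i=d.argmax();q=d[max(i-1,0):i+2];return lo+max(i-1,0)+(q*np.arange(len(q))).sum()/q.sum()+.5
    def ab(px,z): q=ray(px,C,z-.0012)[:,:2]-o['tcp_pos'][:2];return q@f,q@n
    fr=[(x,half(sat[:,x],170,195)) for x in list(range(135,190,3))+list(range(320,378,3))]
    A,B=ab(fr,.032);k=np.polyfit(B,A,1);print('gauge front a',k[1].round(5),'ang',np.degrees(-k[0]).round(2),(A-np.polyval(k,B)).std().round(5))
    l=[(half(sat[y],100,135),y) for y in range(40,165,5)];q=[(half(sat[y],375,410),y) for y in range(40,165,5)]
    for nm,p in(('gauge L',l),('gauge R',q)):
        A,B=ab(p,.032);k=np.polyfit(A,B,1);print(nm,np.polyval(k,.09).round(5),'ang',np.degrees(k[0]).round(2),(B-np.polyval(k,A)).std().round(5))
    fr=[(x,half(g[:,x],148,166)) for x in list(range(160,225,3))+list(range(290,350,3))]
    A,B=ab(fr,zb);k=np.polyfit(B,A,1);print('blank front a',k[1].round(5),'ang',np.degrees(-k[0]).round(2),(A-np.polyval(k,B)).std().round(5))
    l=[(half(g[y],138,162),y) for y in range(40,145,5)];q=[(half(g[y],345,372),y) for y in range(40,145,5)]
    for nm,p in(('blank L',l),('blank R',q)):
        A,B=ab(p,zb);k=np.polyfit(A,B,1);print(nm,np.polyval(k,.09).round(5),'ang',np.degrees(k[0]).round(2),(B-np.polyval(k,A)).std().round(5))
E
python3 -c "
from h import *
edges('w11',.0516+.00235)"
```

```text
gauge front a 0.02622 ang -0.12 4e-05
gauge L 0.07903 ang -0.17 4e-05
gauge R -0.08152 ang -0.18 5e-05
blank front a 0.04517 ang -0.22 0.0001
blank L 0.05356 ang -0.31 0.00013
blank R -0.05583 ang -0.37 0.00111
```

```bash
python3 - <<'E'
from h import *
w=np.load('w2.npz');c=r.camera_info('wrist');f=192/np.tan(np.radians(c['vertical_fov'])/2);C=(c,f,w['T'])
P=cloud('wrist',w['d'],C);t=np.radians(-85.05);F=np.array([np.cos(t),np.sin(t)]);N=np.array([-F[1],F[0]])
d=P[...,:2]-[.4907,-.347];x=d@F*1e3;y=d@N*1e3;z=(P[...,2]+.0012)*1e3
def prof(m,q,lo,hi,st=1.0):
    return [(float(v),float(np.round(np.median(z[m&(q>=v)&(q<v+st)]),1))) for v in np.arange(lo,hi,st) if (m&(q>=v)&(q<v+st)).sum()>2]
for s in(-1,1): print('x-profile y',s*45,prof((abs(y-s*46)<6),x,-72,-38),prof((abs(y-s*46)<5),x,14,50))
print('xprof rim',prof(abs(y+70)<5,x,-72,-60),prof(abs(y+70)<5,x,55,72))
print('y-profile',prof((abs(x+15)<12),y,-86,-50),prof((abs(x+15)<12),y,50,86))
E
```

```text
x-profile y -45 [(-72.0, -0.6), (-71.0, -0.1), (-70.0, -0.4), (-69.0, 0.2), (-68.0, 0.3), (-67.0, 5.2), (-66.0, 14.3), (-65.0, 23.9), (-64.0, 32.1), (-63.0, 32.0), (-62.0, 32.6), (-61.0, 31.8), (-60.0, 32.3), (-59.0, 32.2), (-58.0, 32.0), (-57.0, 32.1), (-56.0, 32.5), (-55.0, 31.5), (-54.0, 32.1), (-53.0, 32.5), (-52.0, 32.0), (-43.0, 24.6), (-42.0, 23.7), (-41.0, 24.1), (-40.0, 23.5), (-39.0, 24.1)] [(14.0, 23.8), (16.0, 23.5), (17.0, 24.1), (18.0, 24.6), (20.0, 23.9), (21.0, 23.7), (22.0, 23.9), (23.0, 23.9), (24.0, 24.5), (25.0, 24.1), (26.0, 23.6), (27.0, 24.8), (28.0, 24.5), (29.0, 24.8), (30.0, 29.2), (31.0, 25.9), (32.0, 29.7), (33.0, 27.9), (34.0, 31.3), (35.0, 27.5), (36.0, 29.1), (37.0, 30.5), (38.0, 32.2), (39.0, 31.7), (40.0, 32.2), (41.0, 32.1), (42.0, 32.4), (44.0, 32.1), (45.0, 32.1), (46.0, 32.7), (48.0, 31.8), (49.0, 32.1)]
x-profile y 45 [(-72.0, 0.3), (-71.0, 0.4), (-70.0, 0.4), (-69.0, 0.2), (-68.0, -0.7), (-67.0, 6.4), (-66.0, 17.0), (-65.0, 23.7), (-64.0, 32.4), (-63.0, 32.0), (-62.0, 32.2), (-61.0, 32.1), (-60.0, 32.6), (-59.0, 32.7), (-58.0, 31.9), (-57.0, 32.
[... 874 characters left out ...]
(65.0, 32.4)]
y-profile [(-81.0, 31.8), (-80.0, 31.9), (-79.0, 31.8), (-78.0, 32.5), (-77.0, 32.2), (-76.0, 32.2), (-75.0, 32.3), (-74.0, 32.3), (-73.0, 32.3), (-72.0, 32.4), (-71.0, 32.8), (-70.0, 32.1), (-69.0, 32.1), (-68.0, 31.7), (-67.0, 31.9), (-66.0, 31.6), (-65.0, 31.9), (-64.0, 32.0), (-63.0, 32.1), (-62.0, 32.7), (-61.0, 32.1), (-60.0, 30.8), (-59.0, 29.7), (-58.0, 28.0), (-57.0, 25.2), (-56.0, 24.3), (-55.0, 23.9), (-54.0, 24.2), (-53.0, 24.3), (-52.0, 24.3), (-51.0, 23.6)] [(50.0, 24.2), (51.0, 23.9), (52.0, 24.1), (53.0, 23.7), (54.0, 24.3), (55.0, 24.4), (56.0, 28.4), (57.0, 29.2), (58.0, 30.4), (59.0, 31.7), (60.0, 31.8), (61.0, 32.5), (62.0, 32.1), (63.0, 32.4), (64.0, 31.9)]
```

>>> servo_tool(commands=[[0, 0, 0, 0, -0.8, -3, 1], [0, 0, 0, -0.2, -1.7, -6, 1], [0, 0, 0, -0.2, -1.7, -9, 1], [0, 0, 0, -0.2, -1.7, -11, 1], [0, 0, 0, -0.2, -1.7, -11, 1]])

```text
clock: 13.65
tcp_pos: [0.4828, -0.2582, 0.0398]
orientation: [2.279, -2.082, 0.05]
contact_force: [0.2, -0.2, -3.6]
grip_width: 0.0121
gripper_force: 108.3
```

```bash
python3 -c "
from h import *
blankpose('w12');gaugerel('w12')
o=r.get_obs();edges('w12',o['tcp_pos'][2]+.00235)"
```

```text
13.65 [-0.4   0.78  1.05  2.05 -0.87  0.82 -1.9 ] [ 0.4828 -0.2582  0.0398] yaw -84.79 [ 0.2 -0.2 -3.6]
handle front 0.0389 -0.0002
blank slopes [-0.11 -0.01] top rel tcp at a=.09 2.09 n 32827
front edge a 0.0454 angle -0.27 sides at .07 -0.0558 0.0544 side angles [-0.17 -0.52]
bore 0.0891 0.0004 15.0 12.1
R 7487 z 0.032 outer b at .09 -0.0808 ang -0.11 front a [0.0257 0.0256 0.0257 0.0258 0.0255 0.026 ]
L 8112 z 0.0321 outer b at .09 0.0803 ang -0.09 front a [0.0259 0.0258 0.0259 0.0259 0.0258 0.026 ]
gauge front a 0.02495 ang -0.14 4e-05
gauge L 0.07913 ang -1.81 0.00101
gauge R -0.08071 ang -0.2 5e-05
blank front a 0.04521 ang -0.26 0.00012
blank L 0.05341 ang -0.28 9e-05
blank R -0.05544 ang -0.09 0.00011
```

View pics/w12.png

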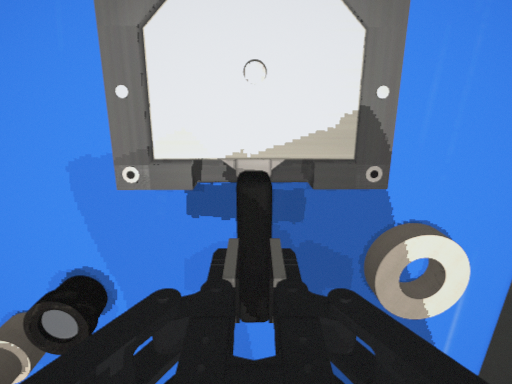

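The blank sits over the recess to within about 0.6 mm. I'll nudge it left slightly and lower gently.

>>> servo_tool(commands=[[0, 0, 0, 0.5, -0.3, 0, 1], [0, 0, 0, 0.5, -0.3, -1, 1], [0, 0, 0, 0.5, -0.3, -2, 1], [0, 0, 0, 0.5, -0.3, -3, 1], [0, 0, 0, 0.5, -0.3, -4, 1]])

```text
clock: 14.12
tcp_pos: [0.4836, -0.2587, 0.0362]
orientation: [2.279, -2.082, 0.051]
contact_force: [-0.7, -1.0, -3.8]
grip_width: 0.0123
gripper_force: 108.4
```

>>> servo_tool(commands=[[0, 0, 0, 0, 0, -1, 1], [0, 0, 0, 0, 0, -2, 1], [0, 0, 0, 0, 0, -3, 1], [0, 0, 0, 0, 0, -4, 1], [0, 0, 0, 0, 0, -4.5, 1]])

```text
clock: 14.53
tcp_pos: [0.4836, -0.2586, 0.0317]
orientation: [2.279, -2.081, 0.051]
contact_force: [-0.1, 0.3, -3.5]
grip_width: 0.0121
gripper_force: 108.3
```

```bash
python3 -c "
from h import *
blankpose('w13');gaugerel('w13')"
```

```text
14.5333 [-0.39  0.79  1.03  2.05 -0.88  0.81 -1.89] [ 0.4836 -0.2586  0.0317] yaw -84.78 [-0.1  0.3 -3.5]
handle front 0.0389 -0.0
blank slopes [-0.06 -0.01] top rel tcp at a=.09 1.81 n 43536
front edge a 0.0454 angle -0.2 sides at .07 -0.0749 0.0748 side angles [-0.07 -0.  ]
bore 0.0897 -0.0007 12.2 11.9
R 8644 z 0.032 outer b at .09 -0.0813 ang -0.44 front a [0.0253 0.0251 0.0251 0.0251 0.0249 0.0249]
L 8646 z 0.0322 outer b at .09 0.0798 ang 0.07 front a [0.0254 0.0254 0.0254 0.0254 0.0254 0.0254]
```

>>> servo_tool(commands=[[0, 0, 0, 0, 0, -0.6, 1], [0, 0, 0, 0, 0, -1.2, 1], [0, 0, 0, 0, 0, -1.8, 1], [0, 0, 0, 0, 0, -2.4, 1], [0, 0, 0, 0, 0, -3, 1]])

```text
clock: 15.0
tcp_pos: [0.4836, -0.2586, 0.0288]
orientation: [2.279, -2.082, 0.051]
contact_force: [-1.0, -0.1, -2.6]
grip_width: 0.012
gripper_force: 108.7
```

>>> servo_tool(commands=[[0, 0, 0, 0, 0, -0.7, 1], [0, 0, 0, 0, 0, -1.4, 1], [0, 0, 0, 0, 0, -2.4, 1], [0, 0, 0, 0, 0, -3.2, 1], [0, 0, 0, 0, 0, -4, 1]])

```text
clock: 15.42
tcp_pos: [0.4837, -0.2589, 0.0248]
orientation: [2.279, -2.082, 0.051]
contact_force: [-1.5, 0.2, -2.0]
grip_width: 0.0127
gripper_force: 109.3
```

```bash
cat >> h.py <<'E'
def seat(name):
    o,C,im,P,Q,hsv=blade(name);M=R.from_rotvec(o['orientation']).as_matrix()
    f=np.array([M[0,0],M[1,0]]);f/=np.linalg.norm(f);n=np.array([-f[1],f[0]])
    d=P[...,:2]-o['tcp_pos'][:2];a=d@f;b=d@n;z=(P[...,2]+.0012)*1e3
    br=im.min(2)>110
    for nm,m in(('blank FL',br&(b>.03)&(b<.05)&(a>.05)&(a<.07)),('FR',br&(b<-.03)&(b>-.05)&(a>.05)&(a<.07)),('BL',br&(b>.02)&(b<.04)&(a>.10)&(a<.12)),('BR',br&(b<-.02)&(b>-.04)&(a>.10)&(a<.12)),('rim L',(b>.064)&(b<.076)&(a>.04)&(a<.11)),('rim R',(b<-.064)&(b>-.076)&(a>.04)&(a<.11))):
        print(nm,m.sum(),np.mean(z[m&(abs(z-32)<6)]).round(2))
    print(o['clock'],o['tcp_pos'],o['contact_force'])
E
python3 -c "
from h import *
seat('w14')"
```

```text
blank FL 1525 32.13
FR 1494 32.01
BL 1975 32.16
BR 1936 32.12
rim L 3543 32.23
rim R 3362 32.04
15.4167 [ 0.48368884 -0.25894036  0.02482214] [-1.52272528  0.21008017 -1.97878426]
```

The blank is flush at all four corners. The unloaded blade springs nose-up, so I'll level it and lower a touch before drawing out.

>>> servo_tool(commands=[[0, 0, 0, 0, 0, -0.8, 1], [0.8, 0.07, 0, 0, 0, -1.5, 1], [1.6, 0.14, 0, 0, 0, -1.5, 1], [2.5, 0.22, 0, 0, 0, -1.5, 1], [2.5, 0.22, 0, 0, 0, -1.5, 1]])

```text
clock: 15.88
tcp_pos: [0.4836, -0.2599, 0.0237]
orientation: [2.301, -2.104, 0.001]
contact_force: [0.8, -0.6, -1.6]
grip_width: 0.0125
gripper_force: 109.4
```

>>> servo_tool(commands=[[0, 0, 0, -0.8, 9, 0, 1], [0, 0, 0, -1.6, 18, 0, 1], [0, 0, 0, -2.4, 27, 0, 1], [0, 0, 0, -3.1, 36, 0, 1], [0, 0, 0, -3.1, 36, 0, 1]])

```text
clock: 16.3
tcp_pos: [0.4804, -0.2194, 0.0228]
orientation: [2.305, -2.099, -0.003]
contact_force: [0.5, -0.2, -1.1]
grip_width: 0.0127
gripper_force: 109.4
```

```bash
cat >> h.py <<'E'
def scan(name):
    o,C,im,P,Q,hsv=blade(name);M=R.from_rotvec(o['orientation']).as_matrix()
    f=np.array([M[0,0],M[1,0]]);f/=np.linalg.norm(f);n=np.array([-f[1],f[0]])
    d=P[...,:2]-o['tcp_pos'][:2];a=d@f;b=d@n;z=(P[...,2]+.0012)*1e3
    def fit(m,nm):
        m=cv2.morphologyEx(m.astype(np.uint8),cv2.MORPH_OPEN,np.ones((5,5)))>0
        if m.sum()<100: print(nm,'none');return m
        co=np.linalg.lstsq(np.c_[a[m],b[m],np.ones(m.sum())],z[m]/1e3,rcond=None)[0];print(nm,m.sum(),'slopes',np.degrees(co[:2]).round(2),'z0',(co[2]*1e3).round(1),'mean z',z[m].mean().round(2));return m
    br=im.min(2)>110
    fit(br&(a<.04+.14)&(abs(b)<.022)&(z<28)&(a>.045),'blade')
    m=fit(br&(z>28)&(z<36)&(abs(b)<.056)&(a>.045),'blank')
    if m.sum()>100: print('front edge a',[np.percentile(a[m&(abs(b-x)<.005)],.5).round(4) for x in(-.04,-.025,.025,.04)])
    fit((abs(b)>.065)&(abs(b)<.077)&(z>28)&(z<36)&(a>.04),'rim')
    print(o['clock'],o['tcp_pos'],o['contact_force'],o['joints'].round(2))
E
python3 -c "
from h import *
scan('w15')"
```

```text
blade 5826 slopes [0.22 0.1 ] z0 17.1 mean z 17.33
blank 19969 slopes [0.09 0.07] z0 32.0 mean z 32.12
front edge a [np.float64(0.0845), np.float64(0.0845), np.float64(0.085), np.float64(0.0754)]
rim 6130 slopes [-0.08  0.07] z0 32.4 mean z 32.22
16.3 [ 0.48043853 -0.21940761  0.02277817] [ 0.51841318 -0.23120233 -1.07136302] [-0.42  0.78  1.01  2.08 -0.9   0.82 -1.91]
```

>>> servo_tool(commands=[[0, 0, 0, -1.5, 16, 0, 1], [0, 0, 0, -3.5, 40, 0, 1], [0, 0, 0, -5.7, 65, 0, 1], [0, 0, 0, -8, 92, 0, 1], [0, 0, 0, -10.5, 119.5, 0, 1]])

```text
clock: 16.77
tcp_pos: [0.4701, -0.1026, 0.0235]
orientation: [2.301, -2.102, 0.002]
contact_force: [0.6, 0.3, -2.5]
grip_width: 0.0122
gripper_force: 109.4
```

>>> servo_tool(commands=[[0, 0, 0, 0, 0, -4, 1], [0, 0, 0, 0, 0, -8, 1], [0, 0, 0, 0, 0, -11, 1], [0, 0, 0, 0, 0, -12, 1], [0, 0, 0, 0, 0, -12, 1]])

```text
clock: 17.18
tcp_pos: [0.4698, -0.1046, 0.0112]
orientation: [2.299, -2.104, 0.002]
contact_force: [-0.6, -0.4, -1.9]
grip_width: 0.0124
gripper_force: 109.4
```

```bash
python3 -c "
from h import *
scan('w16')"
```

```text
blade 13067 slopes [0.37 0.04] z0 5.7 mean z 6.22
blank none
rim none
17.1833 [ 0.46981978 -0.10460012  0.01123307] [-0.58841521 -0.43612278 -1.88358103] [-0.67  0.75  1.01  2.19 -0.95  0.76 -2.06]
```

>>> servo_tool(commands=[[0, 0, 0, 0, 0, -1, 1], [0, 0, 0, 0, 0, -2, 1], [0, 0, 0, 0, 0, -2.5, 1], [0, 0, 0, 0, 0, -2.8, 1], [0, 0, 0, 0, 0, -2.8, 1]])

```text
clock: 17.65
tcp_pos: [0.4701, -0.1035, 0.0086]
orientation: [2.301, -2.102, 0.001]
contact_force: [0.0, -0.7, -0.4]
grip_width: 0.0121
gripper_force: 109.7
```

>>> servo_tool(commands=[[0, 0, 0, 0, 0, 0, 0.9], [0, 0, 0, 0, 0, 0, 0.8], [0, 0, 0, 0, 0, 0, 0.7], [0, 0, 0, 0, 0, 0, 0.6], [0, 0, 0, 0, 0, 0, 0.4]], force=20)

```text
clock: 18.07
tcp_pos: [0.4701, -0.1032, 0.0086]
orientation: [2.302, -2.101, 0.001]
contact_force: [0.1, 0.2, -0.4]
grip_width: 0.0447
gripper_force: 0.0
```

>>> servo_tool(commands=[[0, 0, 0, 0, 0, 0, 0.3], [0, 0, 0, 0, 0, 0, 0.3], [0, 0, 0, 0, 0, 10, 0.3], [0, 0, 0, 0, 0, 30, 0.3], [0, 0, 0, 0, 0, 50, 0.3]])

```text
clock: 18.48
tcp_pos: [0.4693, -0.1034, 0.0594]
orientation: [2.3, -2.101, -0.001]
contact_force: [0.5, -0.1, 0.1]
grip_width: 0.0597
gripper_force: 0.0
```

>>> servo_tool(commands=[[0, 0, 0, 0, -10, 25, 0.3], [0, 0, 0, 0, -20, 50, 0.3], [0, 0, 0, 0, -30, 80, 0.3], [0, 0, 0, 0, -40, 110, 0.3], [0, 0, 0, 0, -40, 140, 0.3]])

```text
clock: 18.9
tcp_pos: [0.469, -0.1454, 0.2007]
orientation: [2.297, -2.105, 0.002]
contact_force: [-0.1, 1.1, 0.1]
grip_width: 0.0598
gripper_force: 0.0
```

```bash
python3 - <<'E'
from h import *
o,C,im,P,Q,hsv=blade('w17');print(o['clock'],o['tcp_pos'],o['contact_force'],o['grip_width'])
z=(P[...,2]+.0012)*1e3;X,Y=P[...,0],P[...,1];br=im.min(2)>110
def fit(m,nm):
    m=cv2.morphologyEx(m.astype(np.uint8),cv2.MORPH_OPEN,np.ones((5,5)))>0
    if m.sum()<50: print(nm,'none',m.sum());return
    co=np.linalg.lstsq(np.c_[X[m],Y[m],np.ones(m.sum())],z[m]/1e3,rcond=None)[0];print(nm,m.sum(),'slopes',np.degrees(co[:2]).round(2),'z',z[m].mean().round(2),rect(P[m][:,:2]))
fit(br&(z>1)&(z<8)&(Y>-.26)&(Y<-.05)&(X>.42)&(X<.55),'blade')
fit((z>28)&(z<38)&(Y>-.2)&(Y<.0)&(X>.42)&(X<.52),'handle')
fit(br&(z>26)&(z<40)&(Y<-.27)&(X>.42)&(X<.56),'blank')
# top camera
Ct=cam('top');im,d=r.grab_frame('top');P=cloud('top',d,Ct);g=im.min(2)>120;X,Y=P[...,0],P[...,1];z=P[...,2]*1e3
m=g&(X>.4)&(X<.58)&(Y<-.27)&(Y>-.45);fit(m,'top blank')
b0=np.load('top0.npz')
df=(np.abs(im.astype(int)-b0['im']).max(2)>60).astype(np.uint8);df=cv2.morphologyEx(df,cv2.MORPH_OPEN,np.ones((3,3)));n,l,st,ce=cv2.connectedComponentsWithStats(df)
print([(st[i].tolist()) for i in range(1,n)])
E
```

```text
18.9 [ 0.46900408 -0.14539951  0.20069768] [-0.09279471  1.13930598  0.09042448] 0.059797174934759334
blade 3260 slopes [0.12 0.14] z 3.06 ((478.6013488769531, -190.67630004882812), 49.844154357910156, 90.59967041015625, 5.367944240570068)
handle 1016 slopes [1.3  0.38] z 33.35 ((470.4429931640625, -102.71625518798828), 17.54784393310547, 80.96546173095703, 4.964645862579346)
blank 1111 slopes [0.03 1.29] z 32.12 ((490.1846923828125, -294.23101806640625), 140.70721435546875, 21.775009155273438, 5.2332000732421875)
top blank 1057 slopes [-0.27  1.98] z 31.85 ((493.48797607421875, -352.7650451660156), 112.55646514892578, 100.3998031616211, 5.3342204093933105)
[[197, 134, 204, 187, 13551], [380, 177, 33, 40, 1030], [263, 250, 9, 3, 27], [272, 277, 15, 15, 73], [136, 292, 10, 5, 41], [122, 294, 73, 90, 2120], [0, 300, 27, 21, 396], [142, 301, 7, 4, 22], [82, 305, 52, 73, 2432], [117, 308, 5, 4, 17], [145, 318, 139, 66, 4091], [0, 333, 10, 13, 96], [160, 346, 4, 4, 14], [0, 351, 12, 16, 89], [144, 351, 15, 17, 78], [6, 359, 40, 25, 624], [307, 364, 8, 7, 37], [0, 369, 3, 15, 35], [196, 370, 13, 7, 56], [266, 376, 4, 4, 14], [307, 376, 4, 3, 12], [203, 380, 4, 4, 15], [275, 380, 12, 4, 40], [312, 382, 3, 2, 6]]
```

>>> servo_tool(commands=[[0, 0, 0, 3, -30, 0, 0.3], [0, 0, 0, 6, -60, 0, 0.3], [0, 0, 0, 9, -90, 0, 0.3], [0, 0, 0, 12, -120, 0, 0.3], [0, 0, 0, 12, -120, 0, 0.3]])

```text
clock: 19.42
tcp_pos: [0.4802, -0.2697, 0.1998]
orientation: [2.292, -2.109, 0.006]
contact_force: [-0.3, -0.5, 1.0]
grip_width: 0.06
gripper_force: 0.0
```

>>> servo_tool(commands=[[0, 0, 0, 0, 0, 0, 0.3], [0, 0, 0, 0, 0, 0, 0.3]])

```text
clock: 19.58
tcp_pos: [0.4815, -0.2626, 0.1982]
orientation: [2.301, -2.102, -0.001]
contact_force: [0.1, -0.5, 0.4]
grip_width: 0.0594
gripper_force: 0.0
```

```bash
python3 - <<'E'
from h import *
o,C,im,P,Q,hsv=blade('w18');print(o['clock'],o['tcp_pos'])
z=(P[...,2]+.0012)*1e3;X,Y=P[...,0],P[...,1];br=(im.min(2)>130)
def fit(m,nm):
    m=cv2.morphologyEx(m.astype(np.uint8),cv2.MORPH_OPEN,np.ones((5,5)))>0
    n,l,st,_=cv2.connectedComponentsWithStats(m.astype(np.uint8))
    if n<2: print(nm,'none');return
    m=l==1+st[1:,4].argmax()
    co=np.linalg.lstsq(np.c_[X[m],Y[m],np.ones(m.sum())],z[m]/1e3,rcond=None)[0];print(nm,m.sum(),'slopes',np.degrees(co[:2]).round(2),'z',z[m].mean().round(2),rect(P[m][:,:2]))
w=(X>.39)&(X<.59)&(Y<-.26)&(Y>-.44)
fit(br&w&(z>26)&(z<40),'blank');fit(~br&w&(z>28)&(z<36),'rim')
E
```

```text
19.5833 [ 0.48153281 -0.26261413  0.19822995]
blank 9303 slopes [ 0.08 -0.01] z 32.04 ((491.3915710449219, -348.6985168457031), 110.19953155517578, 89.3830795288086, 5.150701999664307)
rim 4113 slopes [ 0.92 -0.1 ] z 31.94 ((549.343505859375, -343.6376953125), 44.68262481689453, 129.67982482910156, 5.033661365509033)
```

The blank is level and flush at 32.0 mm, against 31.9 mm for the rim. The lifter is flat on the table.

```bash
python3 -c "
from bench import r
print(r.hand_in())"
```

```text
the job is handed in; nothing more can be done
None
```

The job is handed in at about 19.6 s: the clipped blank sits flush and level in the gauge and the lifter lies flat on the bare table, with no gripper contact on the blanks; however, I viewed 12 pictures, over the allowed 10.

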